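# Sort the brass stock at the jeweller's bench

### The arm

A 6-joint arm with a two-finger parallel gripper is mounted at the origin on the work surface. World frame = base frame: x ahead of the robot, y to its left, z up, the work surface at z = 0. Lengths are in m, angles in rad, forces in N, time in s.
With the tool pointing down it reaches from about 0.375 to 0.975 m from the base axis. Payload 3.8 kg.
Tool frame: the origin (TCP) lies midway between the tips of the shut fingers; the grasp point (between the pads) lies 19 mm behind it; z points along the fingers, y is the direction in which the jaws open and shut (so a half turn about z gives the same grasp; the last joint's range is limited). The gripper opens to 85 mm and grips with 20 to 120 N. Pads are 22 mm wide; open, the fingers measure 114 mm over their backs; the gripper's body (76 mm by 85 mm) begins 54 mm behind the grasp point. The pads swing forward as they close: fully open they stand 13 mm farther back than shut.
Start: joints at [-1.33, 0.264, 1.604, -0, 1.274, -0.037], TCP at [0.185, -0.649, 0.231] pointing down, gripper open.
Joint ranges: [-2.63, 2.63], [-0.94, 2.18], [0.31, 2.57], [-1.31, 4.45], [0, 2.66], [-2.55, 2.55]. Speed limits (rad/s): [2.57, 2.57, 3.14, 3.14, 3.14, 3.14].

### API

Orientations are given as a unit quaternion [w, x, y, z].
In Python, from rig import robot gives the robot as it stands.
- The arm moves only by the tool apply_moves, never from a script. Its argument "increments" is text: rows parted by semicolons, each of 4 numbers parted by spaces: the shift along the tool's x, y, z in mm, then the turn about the tool's z in rad. A call has 1 to 20 rows; each row is the pose to reach, as a shift and turn from the pose commanded when the call began, along the tool's axes at that moment; what a row does not reach only later rows make up. A row lasts 1/10 s, in which the tool goes at most 50 mm and 8.59 degrees, less where a joint would pass 70% of its speed; a pose out of reach is approached as far as the arm can. A call with a gripper value outside its range is refused whole. "grip" is the finger opening in mm, from 0 to 85.4, set as the call begins (left out, the last holds). The fingers move at their own pace and stop on an object; "squeeze" is the grip in N (left out, the last holds). Time passes only in rows, so rows that repeat a pose let the fingers close. It gives the time, the measured TCP pose, the force and the opening at its end, in the units of the state.
- robot.get_obs(): the state, without advancing time (a new reading comes with each control period).
- robot.capture(name): name is "side" or "top" or "wrist"; returns the picture (420x560x3 uint8, red, green, blue); there is no depth.
- robot.calibration(name): a dict with "fx", "fy", "cx", "cy" (pixels), "D" ([k1, k2, p1, p2, k3] as OpenCV has them; the pictures are not rectified), "position" and "orientation" of the camera in the world. Camera axes: x right, y down, z forward; pixel columns grow to the right and rows downward; lengths in m; the calibration is good to about 2 mm. A picture is of the moment at which its call begins: read the wrist's pose just before it. calibration takes no time and is no camera call; for the wrist camera it gives the pose at the moment of the call.
- robot.job_done(): hands the job in, once; it reports no verdict.
The state is a dict: "time_s": time; "joints": joint angles; "joint_velocities": joint speeds; "joint_efforts": joint torques, N m; "eef_pos": TCP position; "tool_rot": TCP orientation; "contact_force": force on the tool from outside, world axes, zero at the start; "moment": the same for the moment, N m; "grip_width": finger opening in m.
Only numpy, scipy, OpenCV 4.12 (cv2) and the standard library are available. Lean on these libraries where they do the work, as an engineer would, in place of code of your own. Each camera call takes 0.05 s, during which the arm holds its last target. There are 200 camera calls.

### The job

Sort the five loose brass pieces into the wooden trays, each into the tray whose fixed steel sample shows its shape: rings with rings, squares with squares, the bar in the bar tray. In the ring tray and the square tray the larger piece goes in the wide bay and the smaller one in the narrow bay. Set each piece down gently, never letting it fall, so that it lies flat on the tray's floor, and leave the steel block and the glass jar where they stand.

Things in the scene. Friction and masses are not known exactly. Their poses are not given: they have to be found in the camera images.
- ring_large: Loose brass ring, the larger of two: 42 mm outside, 28 mm hole, 14 mm high, lying flat. Origin: centre of its underside; z along its axis, up.
- ring_small: Loose brass ring, the smaller of two: 26 mm outside, 16 mm hole, 14 mm high, lying flat. Origin: centre of its underside; z along its axis, up.
- square_large: Loose solid brass square blank, the larger of two: 42 by 42 mm, 14 mm high, lying flat. Origin: centre of its underside; x and y square to its sides, z up.
- square_small: Loose solid brass square blank, the smaller of two: 25 by 25 mm, 14 mm high, lying flat. Origin: centre of its underside; x and y square to its sides, z up.
- bar: Loose solid brass bar: 80 mm long (its x), 16 mm wide (its y), 14 mm high, lying flat. Origin: centre of its underside; z up.
- tray_rings: Fixed wooden open tray, 108 (x) by 140 (y) by 16 mm high, walls and floor 4 mm. Origin: centre of underside, z up, x away from robot. Black ledge beyond its +x wall, rim-high, 40 by 64 mm, with a fixed 3 mm steel sample: a 28 mm ring. Rim-high divider makes two bays, each 100 mm in x: wide from y = -66 to +14 mm (80 mm, middle at -26), narrow from y = +18 to +66 mm (48 mm, middle at +42).
- tray_squares: Fixed wooden open tray, 108 (x) by 140 (y) by 16 mm high, walls and floor 4 mm. Origin: centre of underside, z up, x away from robot. Black ledge beyond its +x wall, rim-high, 40 by 64 mm, with a fixed 3 mm steel sample: a 25 mm square. Rim-high divider makes two bays, each 100 mm in x: wide from y = -14 to +66 mm (80 mm, middle at +26), narrow from y = -66 to -18 mm (48 mm, middle at -42).
- tray_bar: Fixed wooden open tray, 108 (x) by 140 (y) by 16 mm high, walls and floor 4 mm. Origin: centre of underside, z up, x away from robot. Black ledge beyond its +x wall, rim-high, 40 by 64 mm, with a fixed 3 mm steel sample: a 10 by 56 mm strip. No divider: inside it is 100 (x) by 132 (y) mm, its middle at the origin.
- bench_block: Bystander: dark steel block 85 by 85 by 18 mm, 1 kg, loose on the bench. Origin: centre of its underside.
- jar: Bystander: closed glass jar with a steel cap, 52 mm across and 75 mm high, loose on the bench. Origin: centre of its underside.

How it is judged:
By the outcome, as a careful person would: the job done as asked, in the order asked, and still so for the second after the job is handed in, with the robot touching nothing.
It also fails if it takes over 96 s, if anything falls off the work surface, if the arm or the gripper's body presses on something with over 40 N, if the wrist force passes 120 N, or if a joint passes its speed limit or range.

## Working session

There is one attempt and no reset: what is moved stays moved. The work goes in short steps, Python scripts to look and compute and a tool call to move; the robot and the scene stay as the last step left them, time stands still between calls to the robot, and variables do not carry over. Pictures are saved under pics/ and viewed, about 12 in all and at most 16, crops included, and the job is handed in when it is done.

Besides the shell and the picture viewer there is one more tool, called after ">>>" as name(argument=value, ...) on one line, values as JSON. apply_moves: Moves the arm, as the interface text tells. Its arguments: {"type":"object","properties":{"increments":{"type":"string"},"grip":{"type":"number"},"squeeze":{"type":"number"}},"required":["increments"]}

```bash
mkdir -p pics; ls
python3 - <<'E'
from rig import robot
import cv2
for n in("top","side"):
    cv2.imwrite(f"pics/{n}0.png",robot.capture(n)[:,:,::-1]); print(n,robot.calibration(n))
o=robot.get_obs();print(o['time_s'],o['eef_pos'],o['tool_rot'],o['grip_width'])
E
```

```text
pics
top {'fx': 445.34387866932826, 'fy': 445.34387866932826, 'cx': 276.09032132586964, 'cy': 200.1188964643566, 'D': array([-0.03483593,  0.        ,  0.        ,  0.        ,  0.        ]), 'position': array([0.28326231, 0.00249294, 1.10946075]), 'orientation': array([ 0.06891378, -0.68195989,  0.72450167, -0.07265615])}
side {'fx': 545.1786686681123, 'fy': 545.1786686681123, 'cx': 281.20567130753085, 'cy': 214.47840257205746, 'D': array([-0.1696798,  0.       ,  0.       ,  0.       ,  0.       ]), 'position': array([-0.1570904 ,  0.78627019,  0.90757303]), 'orientation': array([ 0.14195113, -0.33015889,  0.84727718, -0.39110914])}
0.1 [ 0.18493247 -0.64846799  0.2300464 ] [-1.04321996e-03  9.90366189e-01  1.38469162e-01 -1.21817784e-04] 0.08539858216219015
```

View pics/top0.png

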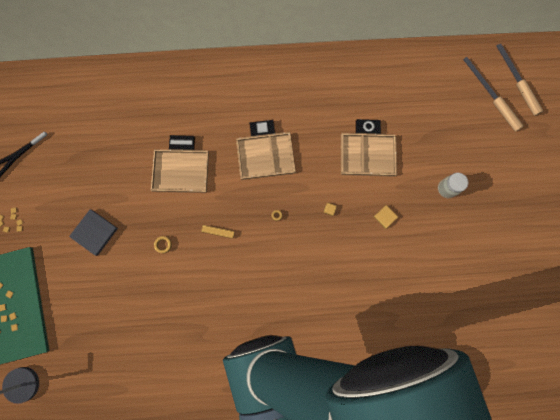

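View pics/side0.png

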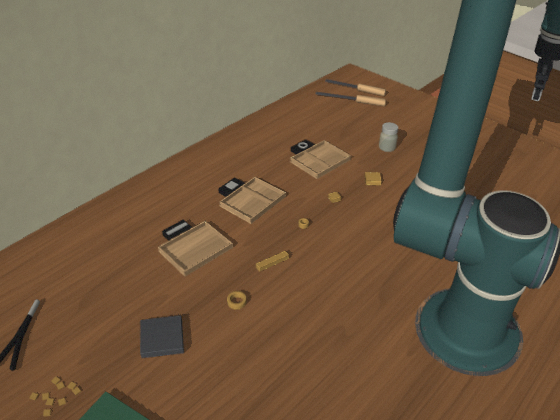

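The top view shows the bar tray at (180,171), the square tray at (266,156) and the ring tray at (369,154). The pieces are large ring (162,244), bar (218,231), small ring (277,215), small square (330,209) and large square (386,216). The block is at (94,232) and the jar at (453,185). The side view agrees with this layout.

```bash
cat > h.py <<'E'
import numpy as np,cv2
from rig import robot
from scipy.spatial.transform import Rotation as R
def rot(q): return R.from_quat([q[1],q[2],q[3],q[0]]).as_matrix()
def cast(c,uv,z):
    K=np.array([[c['fx'],0,c['cx']],[0,c['fy'],c['cy']],[0,0,1]])
    n=cv2.undistortPoints(np.float64(uv).reshape(-1,1,2),K,c['D'])[:,0]
    d=np.c_[n,np.ones(len(n))]@rot(c['orientation']).T
    p=c['position']; return p+d*((z-p[2])/d[:,2])[:,None]
def blobs(img,lo,hi,amin):
    hsv=cv2.cvtColor(img,cv2.COLOR_RGB2HSV); m=cv2.inRange(hsv,lo,hi)
    cs,_=cv2.findContours(m,cv2.RETR_EXTERNAL,cv2.CHAIN_APPROX_NONE)
    return [c[:,0] for c in cs if cv2.contourArea(c)>amin]
def rect(P):
    (x,y),(w,h),a=cv2.minAreaRect(np.float32(P[:,:2]*1000)); 
    if h>w: w,h,a=h,w,a+90
    return np.round([x,y,w,h,(a+90)%180-90],1)
E
python3 - <<'E'
from h import *
im=cv2.imread("pics/top0.png")[:,:,::-1].copy(); c=robot.calibration("top")
hsv=cv2.cvtColor(im,cv2.COLOR_RGB2HSV)
for n,u,v in [("lsq",386,216),("bar",218,231),("traywall",152,170),("tray",180,185),("table",300,270),("table",220,200),("ssq",330,209),("table",120,100)]: print(n,hsv[v,u])
for nm,lo,hi,z,a in [("brass",(18,130,120),(32,255,255),.014,40),("tray",(8,60,135),(22,150,255),.016,500)]:
    for b in blobs(im,lo,hi,a): print(nm,b.mean(0).round(),rect(cast(c,b,z)))
E
```

```text
lsq [ 19 150 194]
bar [ 18 148 196]
traywall [ 15 118 177]
tray [ 16 108 191]
table [ 13 147 146]
table [ 13 143 146]
ssq [ 18 148 201]
table [ 12 145 142]
brass [162. 244.] [411.2 277.7  39.8  37.   86.6]
brass [217. 231.] [436.4 139.9  80.4  16.5  75.2]
brass [276. 215.] [466.6  -8.8  22.7  22.5  -3.5]
brass [386. 217.] [ 447.5 -280.3   43.8   41.7  -50. ]
brass [330. 209.] [ 475.7 -142.4   26.    25.1   67.6]
tray [519. 344.] [ 117.8 -551.3  265.9  164.9  -86.7]
tray [266. 218.] [ 474.7  -56.3 1513.4  896.9  -88.4]
```

Run:
```python
from h import *
im=cv2.imread("pics/top0.png")[:,:,::-1].copy(); c=robot.calibration("top")
for z,S in((.016,125),(.016,132)):
    for b in blobs(im,(8,60,110),(25,S,255),300): print("tray",S,b.mean(0).round(),rect(cast(c,b,z)))
for b in blobs(im,(0,0,0),(179,255,50),150):
  if b[:,1].max()<300: print("black",b.mean(0).round(),rect(cast(c,b,.016)))
o=cv2.resize(im[110:260,60:480],None,fx=1.9,fy=1.9,interpolation=cv2.INTER_CUBIC)
cv2.imwrite("pics/crop.png",o[:,:,::-1])
w=robot.capture("wrist");cv2.imwrite("pics/w0.png",w[:,:,::-1]);print(robot.calibration("wrist"))
```

```text
tray 125 [179. 171.] [597.9 231.6 140.5 111.5  85.3]
tray 125 [368. 154.] [ 611.5 -254.4  142.1  112.7   84.8]
tray 125 [265. 155.] [624.7  10.7 141.4 112.8 -86.4]
tray 125 [507. 113.] [ 702.1 -633.1  101.3   31.1   28.8]
tray 125 [529.  97.] [ 745.6 -699.4  102.2   32.2   19.3]
tray 132 [179. 170.] [597.3 232.3 141.8 112.6  85.1]
tray 132 [368. 154.] [ 611.4 -252.9  144.8  113.    84.6]
tray 132 [265. 156.] [624.5  11.  142.4 113.4 -86.5]
tray 132 [507. 113.] [ 701.5 -632.7  102.    32.1   28.4]
tray 132 [528.  96.] [ 746.5 -699.   103.7   33.2   20.4]
black [ 12. 159.] [662.2 666.1 111.8  32.8 -45.6]
black [368. 126.] [ 687.1 -260.4   63.8   33.    86.7]
{'fx': 309.0140017655669, 'fy': 309.0140017655669, 'cx': 279.6966797778267, 'cy': 210.5249782446809, 'D': array([0.01836513, 0.        , 0.        , 0.        , 0.        ]), 'position': array([ 0.26068493, -0.62782406,  0.37386532]), 'orientation': array([ 0.12202161,  0.78905579, -0.59494045, -0.09245294])}
```

View pics/crop.png

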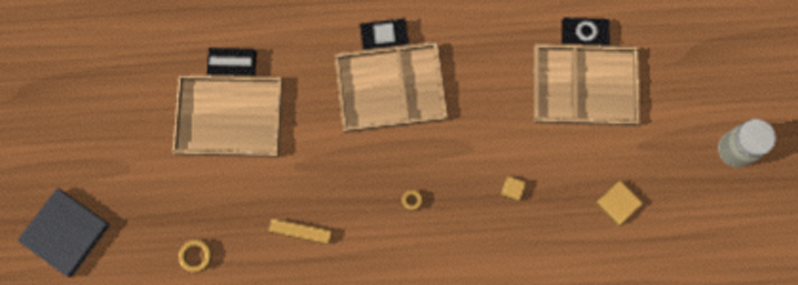

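```bash
cat >> h.py <<'E'
def go(*targets):
    o=robot.get_obs(); M=rot(o['tool_rot']); p=o['eef_pos']; yaw=np.degrees(np.arctan2(M[1,0],M[0,0]))
    print("t",round(o['time_s'],2),"p",(p*1000).round(1),"yaw",yaw.round(1),"w",round(o['grip_width']*1000,1),"F",o['contact_force'].round(1))
    for x,y,z,a in targets:
        d=M.T@(np.array([x,y,z])-p*1000); print((x,y,z,a),"->",d.round(1),np.radians(-((a-yaw+180)%360-180)).round(3))
E
python3 -c "
from h import *
go((447.5,-280.3,100,40),(447.5,-280.3,3,40))"
```

```text
t 0.15 p [ 185.  -648.6  230.3] yaw 15.9 w 85.1 F [0.4 0.1 0.7]
(447.5, -280.3, 100, 40) -> [ 353.4 -281.9  130.8] -0.42
(447.5, -280.3, 3, 40) -> [ 353.4 -281.8  227.8] -0.42
```

>>> apply_moves(increments="353 -282 130 -0.42;353 -282 130 -0.42;353 -282 130 -0.42;353 -282 130 -0.42;353 -282 130 -0.42;353 -282 130 -0.42;353 -282 130 -0.42;353 -282 130 -0.42;353 -282 130 -0.42;353 -282 130 -0.42;353 -282 130 -0.42;353 -282 130 -0.42;353 -282 130 -0.42", grip=85, squeeze=50)

```text
time_s: 1.45
eef_pos: [0.447, -0.2822, 0.1017]
tool_rot: [0.0, 0.94, 0.341, 0.0]
contact_force: [-0.8, -0.1, 0.2]
grip_width: 0.0851
```

```bash
python3 -c "
from h import *
go((447.5,-280.3,30,40),(447.5,-280.3,3,40))
c=robot.calibration('wrist');w=robot.capture('wrist');cv2.imwrite('pics/w1.png',w[:,:,::-1])
for b in blobs(w,(18,130,120),(32,255,255),200): print(b.mean(0).round(),len(b),rect(cast(c,b,.014)))
"
```

```text
t 1.45 p [ 447.  -282.2  101.7] yaw 39.9 w 85.1 F [-0.8 -0.1  0.2]
(447.5, -280.3, 30, 40) -> [ 1.6 -1.2 71.7] -0.001
(447.5, -280.3, 3, 40) -> [ 1.6 -1.2 98.7] -0.001
[281. 210.] 207 [ 452.1 -281.8   44.8   41.9   38.6]
[150.  56.] 139 [ 478.7 -143.4   25.5   24.8  -23.3]
```

View pics/w1.png

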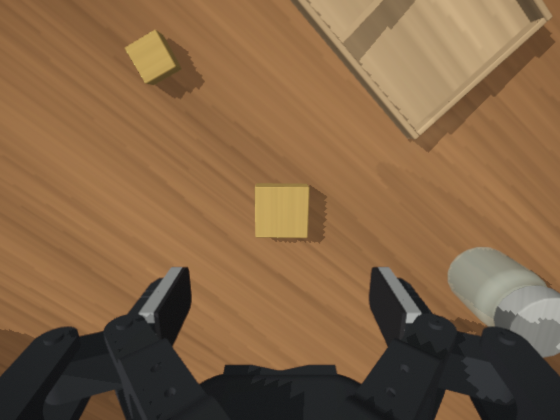

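The wrist view shows the large square at (281,210), centred between the jaws. Top and wrist measurements agree to 4 mm, so I'll descend.

>>> apply_moves(increments="2 1 40 0;2 1 70 0;2 1 85 0;2 1 93 0;2 1 98 0;2 1 98 0;2 1 98 0")

```text
time_s: 2.2
eef_pos: [0.4503, -0.2814, 0.0044]
tool_rot: [0.001, 0.94, 0.342, 0.001]
contact_force: [0.5, 0.3, -0.1]
grip_width: 0.085
```

>>> apply_moves(increments="0 0 0 0;0 0 0 0;0 0 0 0;0 0 0 0;0 0 0 0;0 0 0 0;0 0 0 0", grip=30, squeeze=50)

```text
time_s: 2.9
eef_pos: [0.4501, -0.281, 0.0042]
tool_rot: [0.001, 0.94, 0.342, 0.0]
contact_force: [-0.9, 1.3, 6.8]
grip_width: 0.0407
```

```bash
python3 -c "
from h import *
go((447.5,-280.3,60,40),(623,36.9,60,93.6),(623,36.9,20,93.6))"
```

```text
t 2.9 p [ 450.1 -281.     4.2] yaw 40.0 w 40.7 F [-0.9  1.3  6.8]
(447.5, -280.3, 60, 40) -> [ -1.5  -2.1 -55.8] -0.0
(623, 36.9, 60, 93.6) -> [ 336.8 -132.4  -55.8] -0.936
(623, 36.9, 20, 93.6) -> [ 336.8 -132.4  -15.8] -0.936
```

>>> apply_moves(increments="0 0 -10 0;0 0 -35 0;0 0 -56 0;40 -16 -56 -0.12;80 -32 -56 -0.24;120 -48 -56 -0.36;160 -64 -56 -0.48;200 -79 -56 -0.6;240 -95 -56 -0.72;280 -111 -56 -0.84;315 -124 -56 -0.936;332 -130 -56 -0.936;337 -132 -56 -0.936;337 -132 -56 -0.936;337 -132 -56 -0.936")

```text
time_s: 4.4
eef_pos: [0.6217, 0.0358, 0.0589]
tool_rot: [-0.0, 0.685, 0.729, -0.001]
contact_force: [0.2, -0.1, -2.3]
grip_width: 0.0405
```

```bash
python3 -c "
from h import *
go((623,36.9,14,93.6),(623,36.9,8.2,93.6))
c=robot.calibration('wrist');w=robot.capture('wrist');cv2.imwrite('pics/w2.png',w[:,:,::-1])
"
```

```text
t 4.4 p [621.7  35.8  58.9] yaw 93.5 w 40.5 F [ 0.2 -0.1 -2.3]
(623, 36.9, 14, 93.6) -> [ 1.   1.4 44.9] -0.001
(623, 36.9, 8.2, 93.6) -> [ 1.   1.4 50.7] -0.001
```

View pics/w2.png

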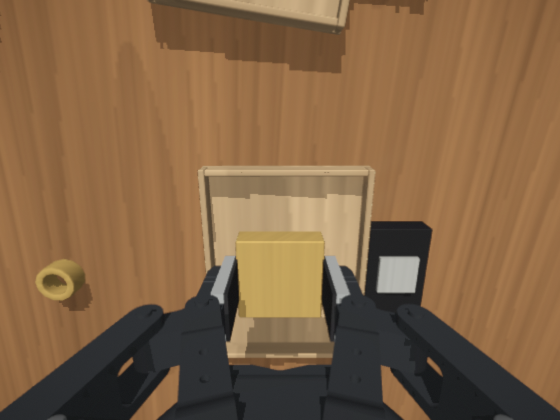

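>>> apply_moves(increments="1 4 15 0;1 4 30 0;1 4 40 0;1 4 44 0;1 4 46 0;1 4 48 0;1 4 49 0;1 4 50 0;1 4 50 0")

```text
time_s: 5.35
eef_pos: [0.627, 0.0384, 0.0096]
tool_rot: [0.0, 0.684, 0.729, 0.0]
contact_force: [-0.0, 1.2, -2.2]
grip_width: 0.0406
```

>>> apply_moves(increments="0 0 0.5 0;0 0 1 0;0 0 1.3 0;0 0 1.3 0")

```text
time_s: 5.75
eef_pos: [0.6269, 0.0383, 0.0083]
tool_rot: [0.0, 0.684, 0.729, 0.0]
contact_force: [-1.3, -0.1, 0.3]
grip_width: 0.0403
```

Force changed from −2.2 to about 0 N, so the piece is resting on the floor. I'll release it.

>>> apply_moves(increments="0 0 0 0;0 0 0 0;0 0 0 0;0 0 0 0;0 0 -8 0;0 0 -30 0;0 0 -60 0;0 0 -80 0;0 0 -80 0", grip=54)

```text
time_s: 6.65
eef_pos: [0.6302, 0.0384, 0.0927]
tool_rot: [0.003, 0.684, 0.729, 0.003]
contact_force: [0.4, -0.8, 1.0]
grip_width: 0.0541
```

```bash
python3 -c "
from h import *
go((476.5,-143,60,67.6),(476.5,-143,3.8,67.6))
cv2.imwrite('pics/w3.png',robot.capture('wrist')[:,:,::-1])
"
```

```text
t 6.65 p [630.2  38.4  92.7] yaw 93.6 w 54.1 F [ 0.4 -0.8  1. ]
(476.5, -143, 60, 67.6) -> [-171.4 -165.    31.4] 0.454
(476.5, -143, 3.8, 67.6) -> [-171.3 -165.5   87.6] 0.454
```

View pics/w3.png

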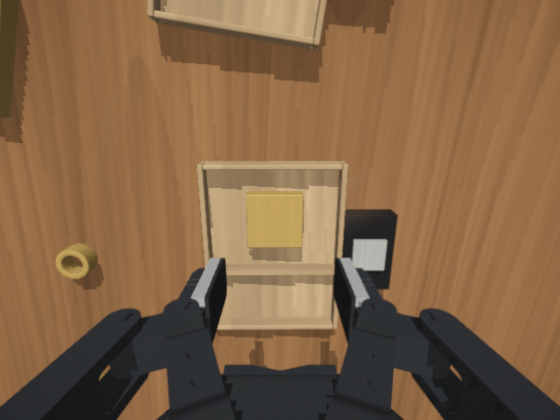

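The large square lies flat at (275,220), inside the wide bay of the square tray. Next is the small square.

>>> apply_moves(increments="-36 -34 6 0.1;-72 -69 12 0.2;-107 -103 20 0.3;-140 -135 27 0.4;-165 -158 31 0.45;-171 -165 33 0.45;-171 -165 33 0.45;-171 -165 33 0.45", grip=70)

```text
time_s: 7.5
eef_pos: [0.4733, -0.1423, 0.0547]
tool_rot: [-0.0, 0.83, 0.558, 0.0]
contact_force: [1.4, 0.9, -0.6]
grip_width: 0.0699
```

```bash
python3 -c "
from h import *
go((477.5,-143,3.5,67.6))
c=robot.calibration('wrist');w=robot.capture('wrist')
for b in blobs(w,(18,130,120),(32,255,255),200): print(b.mean(0).round(),len(b),rect(cast(c,b,.014)))
"
```

```text
t 7.5 p [ 473.3 -142.3   54.7] yaw 67.8 w 69.9 F [ 1.4  0.9 -0.6]
(477.5, -143, 3.5, 67.6) -> [ 0.9  4.1 51.2] 0.004
[286. 235.] 153 [ 479.7 -141.9   29.    25.    67.2]
[177.  21.] 147 [470.8 -10.6  25.   21.3 -21.7]
```

>>> apply_moves(increments="1 4.5 25 0;1 4.5 40 0;1 4.5 47 0;1 4.5 51 0;1 4.5 51 0;1 4.5 51 0")

```text
time_s: 8.15
eef_pos: [0.4782, -0.1434, 0.0046]
tool_rot: [0.0, 0.83, 0.558, 0.0]
contact_force: [0.2, -1.0, -0.4]
grip_width: 0.0702
```

>>> apply_moves(increments="0 0 0 0;0 0 0 0;0 0 0 0;0 0 0 0;0 0 0 0;0 0 0 0;0 0 0 0", grip=15)

```text
time_s: 8.85
eef_pos: [0.478, -0.1438, 0.0047]
tool_rot: [0.001, 0.83, 0.558, 0.0]
contact_force: [-1.5, 0.3, 6.2]
grip_width: 0.0233
```

```bash
python3 -c "
from h import *
go((477.5,-143,60,67.6),(628,-31.5,60,93.6))"
```

```text
t 8.85 p [ 478.  -143.8    4.7] yaw 67.8 w 23.3 F [-1.5  0.3  6.2]
(477.5, -143, 60, 67.6) -> [  0.5  -0.7 -55.3] 0.004
(628, -31.5, 60, 93.6) -> [160.6  96.6 -55.2] -0.45
```

>>> apply_moves(increments="0 0 -10 0;0 0 -35 0;0 0 -55 0;32 19 -55 -0.09;64 38 -55 -0.18;96 58 -55 -0.27;128 77 -55 -0.36;150 90 -55 -0.45;160 96 -55 -0.45;160 96 -55 -0.45;160 96 -55 -0.45")

```text
time_s: 9.95
eef_pos: [0.6253, -0.032, 0.0584]
tool_rot: [-0.001, 0.685, 0.729, -0.001]
contact_force: [-0.2, -1.3, -1.5]
grip_width: 0.0236
```

```bash
python3 -c "
from h import *
go((628,-31.5,8.7,93.6))"
```

```text
t 9.95 p [625.3 -32.   58.4] yaw 93.5 w 23.6 F [-0.2 -1.3 -1.5]
(628, -31.5, 8.7, 93.6) -> [ 0.3  2.9 49.7] -0.001
```

>>> apply_moves(increments="0 2 15 0;0 2 30 0;0 2 40 0;0 2 44 0;0 2 46 0;0 2 48 0;0 2 49 0;0 2 49.5 0;0 2 50 0;0 2 50 0")

```text
time_s: 10.95
eef_pos: [0.6289, -0.0313, 0.0093]
tool_rot: [0.0, 0.684, 0.729, 0.0]
contact_force: [0.2, 0.3, -0.4]
grip_width: 0.0234
```

>>> apply_moves(increments="0 0 0.3 0;0 0 0.6 0;0 0 0.6 0")

```text
time_s: 11.25
eef_pos: [0.6289, -0.0314, 0.0087]
tool_rot: [0.0, 0.684, 0.729, 0.0]
contact_force: [-1.5, 0.6, 1.3]
grip_width: 0.0236
```

>>> apply_moves(increments="0 0 0 0;0 0 0 0;0 0 0 0;0 0 0 0;0 0 -8 0;0 0 -30 0;0 0 -55 0;8 -40 -60 0.05;16 -80 -60 0.1;24 -120 -60 0.15;32 -150 -55 0.154;32 -159 -51 0.154;32 -159 -51 0.154;32 -159 -51 0.154", grip=45)

```text
time_s: 12.65
eef_pos: [0.4699, -0.0098, 0.0603]
tool_rot: [0.001, 0.739, 0.674, 0.001]
contact_force: [0.4, -0.0, 0.7]
grip_width: 0.0446
```

```bash
python3 -c "
from h import *
go((468,-9.5,4.2,84.8))
c=robot.calibration('wrist');w=robot.capture('wrist');cv2.imwrite('pics/w4.png',w[:,:,::-1])
for b in blobs(w,(18,130,120),(32,255,255),200): print(b.mean(0).round(),len(b),rect(cast(c,b,.014)))
"
```

```text
t 12.65 p [469.9  -9.8  60.3] yaw 84.8 w 44.6 F [ 0.4 -0.   0.7]
(468, -9.5, 4.2, 84.8) -> [ 0.1 -2.1 56.1] -0.0
[523. 243.] 163 [630.3 -30.8  31.   31.    4.7]
[279. 231.] 114 [471.5  -7.3  28.9  24.6  84.7]
[525. 140.] 374 [623.9  36.8  47.5  35.5 -79.6]
[186.  27.] 171 [431.9 114.5  28.4  16.   74.9]
```

View pics/w4.png

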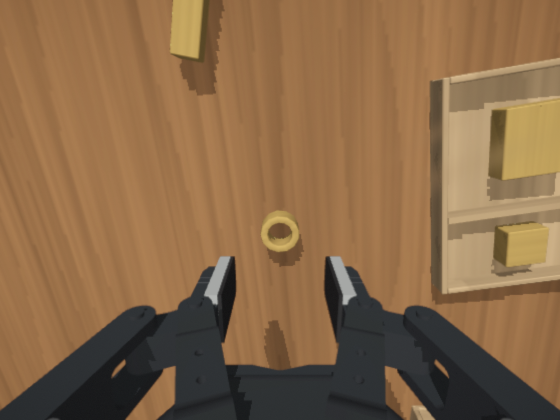

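Both squares lie flat in their bays. The small ring at (279,231) is centred between the jaws.

>>> apply_moves(increments="0 0 25 0;0 0 42 0;0 0 51 0;0 0 56 0;0 0 56 0;0 0 56 0")

```text
time_s: 13.3
eef_pos: [0.4689, -0.0096, 0.0039]
tool_rot: [0.0, 0.739, 0.674, 0.0]
contact_force: [0.4, 0.5, -0.0]
grip_width: 0.0449
```

>>> apply_moves(increments="0 0 0 0;0 0 0 0;0 0 0 0;0 0 0 0;0 0 0 0", grip=15)

```text
time_s: 13.8
eef_pos: [0.4689, -0.0096, 0.0046]
tool_rot: [0.001, 0.739, 0.674, 0.001]
contact_force: [-0.9, 0.1, 4.7]
grip_width: 0.0236
```

```bash
python3 -c "
from h import *
go((617,-211.5,60,84.8))"
```

```text
t 13.8 p [468.9  -9.6   4.6] yaw 84.8 w 23.6 F [-0.9  0.1  4.7]
(617, -211.5, 60, 84.8) -> [-187.6  165.9  -55.1] -0.0
```

>>> apply_moves(increments="0 0 -10 0;0 0 -35 0;0 0 -55 0;-31 27 -55 0;-62 55 -55 0;-93 83 -55 0;-124 110 -55 0;-155 138 -55 0;-178 157 -55 0;-188 166 -55 0;-188 166 -55 0;-188 166 -55 0")

```text
time_s: 15.0
eef_pos: [0.6152, -0.2108, 0.0581]
tool_rot: [-0.001, 0.739, 0.674, -0.0]
contact_force: [-0.7, -0.2, -1.0]
grip_width: 0.0238
```

```bash
python3 -c "
from h import *
go((617,-211.5,8.5,84.8))
cv2.imwrite('pics/w5.png',robot.capture('wrist')[:,:,::-1])"
```

```text
t 15.0 p [ 615.2 -210.8   58.1] yaw 84.8 w 23.8 F [-0.7 -0.2 -1. ]
(617, -211.5, 8.5, 84.8) -> [-0.5  2.  49.6] -0.0
```

View pics/w5.png

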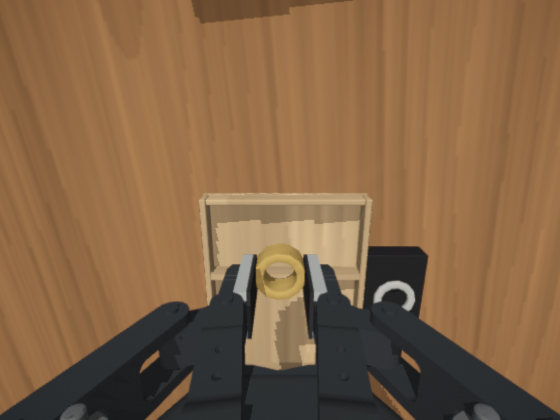

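```bash
python3 -c "
from h import *
c=robot.calibration('wrist')
print((cast(c,[[204,196],[369,196],[285,196],[285,203],[285,268],[285,276]],.016)*1000).round(1))"
```

```text
[[ 571.8 -178.8   16. ]
 [ 673.8 -187.9   16. ]
 [ 621.9 -183.3   16. ]
 [ 621.5 -187.8   16. ]
 [ 617.7 -232.9   16. ]
 [ 617.2 -238.9   16. ]]
```

The outer wall and divider project to y ≈ −188 and −234, so the bay's middle is near −211, as planned. I'll lower the ring.

>>> apply_moves(increments="0 1.5 15 0;0 1.5 30 0;0 1.5 40 0;0 1.5 44 0;0 1.5 46 0;0 1.5 48 0;0 1.5 49 0;0 1.5 49.5 0;0 1.5 50 0;0 1.5 50 0")

```text
time_s: 16.05
eef_pos: [0.6179, -0.2121, 0.0087]
tool_rot: [0.0, 0.739, 0.674, 0.0]
contact_force: [-0.1, -0.2, -0.5]
grip_width: 0.0233
```

>>> apply_moves(increments="0 0 0.3 0;0 0 0.5 0;0 0 0.5 0")

```text
time_s: 16.35
eef_pos: [0.6179, -0.2121, 0.0086]
tool_rot: [0.0, 0.739, 0.674, 0.0]
contact_force: [-2.1, 0.2, 5.5]
grip_width: 0.0233
```

>>> apply_moves(increments="0 0 0 0;0 0 0 0;0 0 0 0;0 0 -8 0;0 0 -30 0;0 0 -55 0;0 0 -61 0", grip=45)

```text
time_s: 17.05
eef_pos: [0.6202, -0.2129, 0.0727]
tool_rot: [0.003, 0.739, 0.674, 0.001]
contact_force: [1.3, -0.9, 0.4]
grip_width: 0.0454
```

```bash
python3 -c "
from h import *
cv2.imwrite('pics/w6.png',robot.capture('wrist')[:,:,::-1])
go((413,277.3,60,84.8))"
```

```text
t 17.1 p [ 620.1 -212.8   72.5] yaw 84.8 w 44.8 F [-0.5 -0.5  0.7]
(413, 277.3, 60, 84.8) -> [ 469.3 -250.8   10.3] -0.0
```

View pics/w6.png

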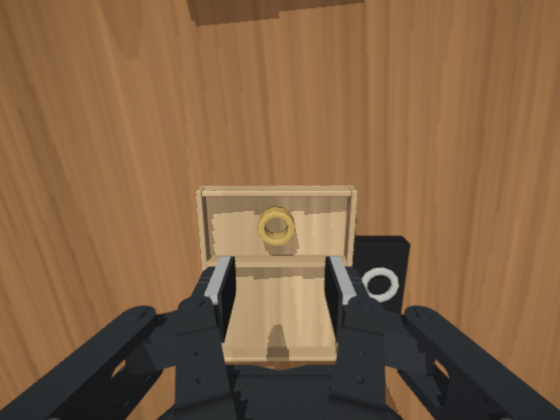

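The small ring lies in the narrow bay at (276,226). Next is the large ring.

>>> apply_moves(increments="40 -21 0 0;80 -43 0 0;120 -64 0 0;160 -85 0 0;200 -107 0 0;240 -128 0 0;280 -150 0 0;320 -171 0 0;360 -192 0 0;400 -214 4 0;440 -235 8 0;462 -247 12 0;469 -250 12 0;469 -250 12 0;469 -250 12 0", grip=75)

```text
time_s: 18.6
eef_pos: [0.4115, 0.2771, 0.0566]
tool_rot: [0.0, 0.739, 0.674, -0.0]
contact_force: [0.6, 0.1, 0.5]
grip_width: 0.0751
```

```bash
python3 -c "
from h import *
go((413,277.3,3.9,84.8))
c=robot.calibration('wrist');w=robot.capture('wrist')
for b in blobs(w,(18,130,120),(32,255,255),200): print(b.mean(0).round(),len(b),rect(cast(c,b,.014)))
"
```

```text
t 18.6 p [411.5 277.1  56.6] yaw 84.8 w 75.1 F [0.6 0.1 0.5]
(413, 277.3, 3.9, 84.8) -> [ 0.4  1.5 52.7] -0.0
[338. 358.] 93 [446.9 175.1  26.9  20.   75.7]
[282. 232.] 182 [414.7 279.2  44.3  41.  -89.2]
```

>>> apply_moves(increments="1 2 25 0;1 2 42 0;1 2 49 0;1 2 52.5 0;1 2 52.5 0;1 2 52.5 0")

```text
time_s: 19.25
eef_pos: [0.4142, 0.2788, 0.0051]
tool_rot: [0.0, 0.739, 0.674, 0.001]
contact_force: [0.1, 0.2, 0.0]
grip_width: 0.075
```

>>> apply_moves(increments="0 0 0 0;0 0 0 0;0 0 0 0;0 0 0 0;0 0 0 0;0 0 0 0", grip=30)

```text
time_s: 19.85
eef_pos: [0.414, 0.2791, 0.0055]
tool_rot: [0.0, 0.738, 0.674, 0.001]
contact_force: [-0.5, -1.3, 6.6]
grip_width: 0.0394
```

```bash
python3 -c "
from h import *
go((612,-279,60,84.8))"
```

```text
t 19.85 p [414.  279.1   5.5] yaw 84.8 w 39.4 F [-0.5 -1.3  6.6]
(612, -279, 60, 84.8) -> [-537.8  247.8  -54.6] -0.0
```

>>> apply_moves(increments="0 0 -10 0;0 0 -35 0;0 0 -55 0;-40 18 -55 0;-80 37 -55 0;-120 55 -55 0;-160 74 -55 0;-200 92 -55 0;-240 111 -55 0;-280 129 -55 0;-320 147 -55 0;-360 166 -55 0;-400 184 -55 0;-440 203 -55 0;-480 221 -55 0;-515 237 -55 0;-533 246 -55 0;-538 248 -55 0;-538 248 -55 0;-538 248 -55 0")

```text
time_s: 21.85
eef_pos: [0.6108, -0.2783, 0.0592]
tool_rot: [-0.001, 0.738, 0.674, -0.0]
contact_force: [-0.9, 2.1, -0.4]
grip_width: 0.039
```

```bash
python3 -c "
from h import *
go((612,-279,9.5,84.8))"
```

```text
t 21.85 p [ 610.8 -278.3   59.2] yaw 84.8 w 39.0 F [-0.9  2.1 -0.4]
(612, -279, 9.5, 84.8) -> [-0.6  1.3 49.6] 0.0
```

>>> apply_moves(increments="0 1 15 0;0 1 30 0;0 1 40 0;0 1 44 0;0 1 46 0;0 1 48 0;0 1 49 0;0 1 49.5 0;0 1 50 0;0 1 50 0")

```text
time_s: 22.85
eef_pos: [0.6127, -0.2799, 0.0097]
tool_rot: [0.0, 0.739, 0.674, 0.0]
contact_force: [-0.1, -0.3, -0.6]
grip_width: 0.0391
```

>>> apply_moves(increments="0 0 0.3 0;0 0 0.5 0;0 0 0.5 0")

```text
time_s: 23.15
eef_pos: [0.6127, -0.2799, 0.0096]
tool_rot: [0.0, 0.739, 0.674, 0.0]
contact_force: [-3.0, 0.8, 3.3]
grip_width: 0.0391
```

>>> apply_moves(increments="0 0 0 0;0 0 0 0;0 0 0 0;0 0 -8 0;0 0 -30 0;0 0 -55 0;0 0 -55 0", grip=55)

```text
time_s: 23.85
eef_pos: [0.6158, -0.2813, 0.0689]
tool_rot: [0.004, 0.739, 0.674, 0.001]
contact_force: [1.3, 0.1, 0.5]
grip_width: 0.0548
```

```bash
python3 -c "
from h import *
cv2.imwrite('pics/w7.png',robot.capture('wrist')[:,:,::-1])
go((438.5,139.5,60,75.2))"
```

```text
t 23.9 p [ 614.6 -280.8   66.9] yaw 84.8 w 54.6 F [ 0.4 -0.2 -0.2]
(438.5, 139.5, 60, 75.2) -> [ 402.6 -213.6    5. ] 0.167
```

View pics/w7.png

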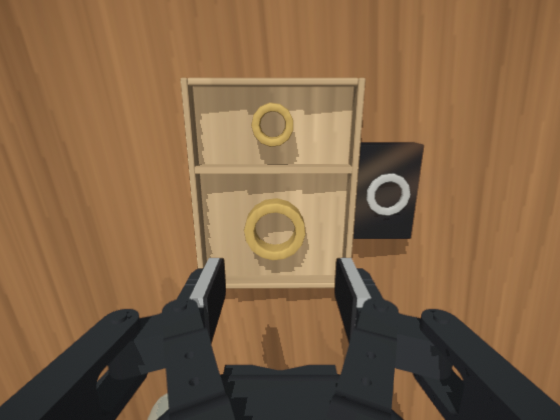

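Both rings lie flat in the right bays: small at (272,124), large at (274,229). The bar is next.

>>> apply_moves(increments="40 -21 0 0.017;80 -43 0 0.033;120 -64 0 0.05;160 -85 0 0.07;200 -106 0 0.09;240 -128 0 0.1;280 -149 0 0.12;320 -170 0 0.14;360 -191 2 0.167;390 -207 5 0.167;403 -214 6 0.167;403 -214 6 0.167;403 -214 6 0.167")

```text
time_s: 25.2
eef_pos: [0.4355, 0.1409, 0.0573]
tool_rot: [-0.0, 0.792, 0.611, -0.001]
contact_force: [-0.5, 0.6, 0.3]
grip_width: 0.0548
```

```bash
python3 -c "
from h import *
go((438.5,139.5,4.2,75.2))
c=robot.calibration('wrist');w=robot.capture('wrist')
for b in blobs(w,(18,130,120),(32,255,255),200): print(b.mean(0).round(),len(b),rect(cast(c,b,.014)))
"
```

```text
t 25.2 p [435.5 140.9  57.3] yaw 75.3 w 54.8 F [-0.5  0.6  0.3]
(438.5, 139.5, 4.2, 75.2) -> [-0.5  3.2 53.1] 0.002
[283. 232.] 278 [439.3 140.3  82.   16.2  74.9]
```

>>> apply_moves(increments="0 3 25 0;0 3 42 0;0 3 49 0;0 3 53 0;0 3 53 0;0 3 53 0")

```text
time_s: 25.85
eef_pos: [0.4397, 0.1401, 0.0055]
tool_rot: [0.0, 0.792, 0.61, 0.0]
contact_force: [-0.3, 0.1, -0.8]
grip_width: 0.0556
```

>>> apply_moves(increments="0 0 0 0;0 0 0 0;0 0 0 0;0 0 0 0;0 0 0 0;0 0 0 0;0 0 0 0", grip=8)

```text
time_s: 26.55
eef_pos: [0.4394, 0.1405, 0.0056]
tool_rot: [0.0, 0.792, 0.61, 0.0]
contact_force: [-1.1, -0.1, 6.9]
grip_width: 0.0141
```

```bash
python3 -c "
from h import *
go((600,232,60,85.1))"
```

```text
t 26.55 p [439.4 140.5   5.6] yaw 75.2 w 14.1 F [-1.1 -0.1  6.9]
(600, 232, 60, 85.1) -> [129.5 132.  -54.2] -0.172
```

>>> apply_moves(increments="0 0 -10 0;0 0 -35 0;0 0 -55 0;27 28 -55 -0.04;54 55 -55 -0.08;81 82 -55 -0.12;108 110 -55 -0.172;124 127 -55 -0.172;130 132 -55 -0.172;130 132 -55 -0.172;130 132 -55 -0.172")

```text
time_s: 27.65
eef_pos: [0.598, 0.2316, 0.0592]
tool_rot: [-0.0, 0.737, 0.676, -0.001]
contact_force: [0.1, 0.3, -1.0]
grip_width: 0.014
```

```bash
python3 -c "
from h import *
go((600,232,9.6,85.1))"
```

```text
t 27.65 p [598.  231.6  59.2] yaw 85.1 w 14.0 F [ 0.1  0.3 -1. ]
(600, 232, 9.6, 85.1) -> [ 0.6  2.1 49.6] -0.0
```

>>> apply_moves(increments="0 1 15 0;0 1 30 0;0 1 40 0;0 1 44 0;0 1 46 0;0 1 48 0;0 1 49 0;0 1 49.5 0;0 1 50 0;0 1 50 0")

```text
time_s: 28.65
eef_pos: [0.6009, 0.2323, 0.0102]
tool_rot: [0.0, 0.737, 0.676, 0.0]
contact_force: [-0.0, -0.6, -1.1]
grip_width: 0.0142
```

>>> apply_moves(increments="0 0 0.3 0;0 0 0.6 0;0 0 0.6 0")

```text
time_s: 28.95
eef_pos: [0.6009, 0.2323, 0.0097]
tool_rot: [0.0, 0.737, 0.676, 0.0]
contact_force: [-0.5, 1.1, 1.7]
grip_width: 0.0142
```

The force shows the bar on the floor. I'll release it and retreat high and back, so the top camera has a clear view.

>>> apply_moves(increments="0 0 0 0;0 0 0 0;0 0 0 0;0 0 -8 0;0 0 -30 0;0 0 -70 0;0 -30 -110 0;0 -70 -140 0;0 -110 -160 0;0 -140 -160 0;0 -140 -160 0;0 -140 -160 0;0 -140 -160 0", grip=40)

```text
time_s: 30.25
eef_pos: [0.4621, 0.2443, 0.1696]
tool_rot: [0.0, 0.737, 0.676, 0.0]
contact_force: [0.9, -0.8, 0.4]
grip_width: 0.0399
```

Run:
```python
from h import *
a=robot.capture('top');s=robot.capture('side');w=robot.capture('wrist')
o=np.hstack([cv2.resize(a[100:270,50:490],(780,301),interpolation=cv2.INTER_CUBIC)])
b=np.hstack([cv2.resize(s[100:360,130:440],(358,300)),cv2.resize(w,(400,300))]); b=np.pad(b,((0,0),(0,780-b.shape[1]),(0,0)))
cv2.imwrite('pics/fin.png',np.vstack([o,b])[:595,:,::-1])
c=robot.calibration('top')
for b in blobs(a,(18,130,120),(32,255,255),40): print(b.mean(0).round(),rect(cast(c,b,.018)))
go()
```

```text
[179. 170.] [597.7 230.5  79.4  15.8  86.5]
[351. 153.] [ 614.7 -210.    24.4   23.1   -5.3]
[281. 153.] [625.5 -30.   25.6  24.   86.5]
[255. 156.] [624.   37.6  42.7  41.6   3. ]
[378. 154.] [ 610.5 -279.2   40.5   38.6   -6. ]
t 30.4 p [462.1 244.  168.9] yaw 85.0 w 40.3 F [-0.5 -0.5 -0.6]
```

View pics/fin.png

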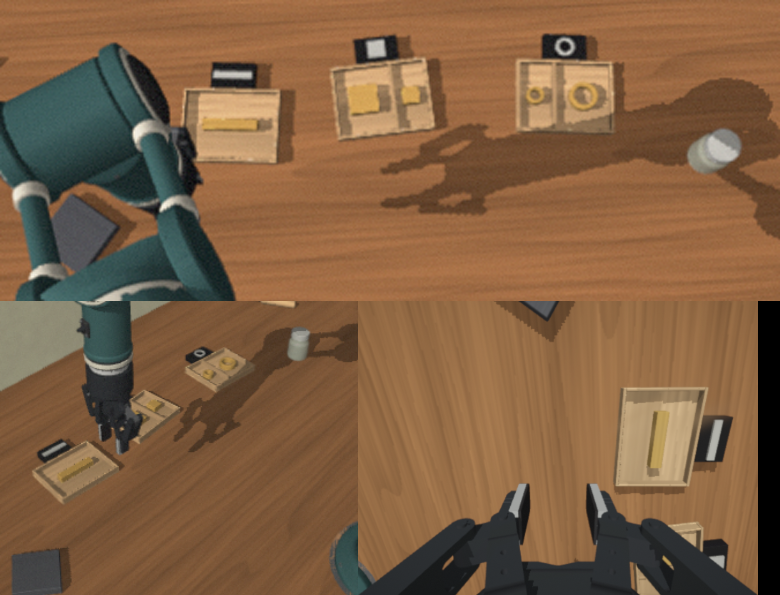

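The final views show all five pieces flat in the correct bays. The block and jar haven't moved and nothing touches the robot, so I'm handing the job in.

```bash
python3 -c "
from rig import robot
print(robot.job_done())"
```

```text
the job is handed in; nothing more can be done
None
```

All five brass pieces are sorted and the job was handed in at about 30 s of the 96 s allowed. I lowered each piece until the wrist force showed it resting on the tray floor, and only then opened the fingers.

- **Placement:** the last top, side and wrist pictures show every piece flat in its correct tray and bay. Measured centres were within about 3 mm of where I aimed.
- **Bystanders:** the steel block and jar look unmoved. I judged this by eye; I didn't measure their positions again.
- **Robot:** the gripper ended clear of everything, about 170 mm up. The highest force I read at the end of any move was about 7 N.
- **Disagreement between cameras:** the top and wrist cameras differed by up to about 5 mm on piece positions. That is more than the 2 mm calibration allows, partly because the wrist view also catches a side face of each piece. It was well inside the grasp and bay clearances.

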